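# Open the sample-lane barrier and send the vial carrier through

### The arm

A 7-joint arm with a two-finger parallel gripper is mounted at the origin on the work surface. World frame = base frame: x ahead of the robot, y to its left, z up, the work surface at z = 0. Lengths are in m, angles in rad, forces in N, time in s.
With the tool pointing down it reaches from about 0.35 to 0.9 m from the base axis. Payload 19.9 kg.
Tool frame: the origin (TCP) lies at the very end of the fingers, on their centre line; the grasp point (between the pads) lies 19 mm behind it (env.pinch_z is the z of the grasp point in the tool frame, in m); z points along the fingers, y is the line along which they close (so a half turn about z gives the same grasp; the last joint's range is limited). The gripper opens to 94 mm and grips with 3 to 60 N. Pads are 16 mm wide; open, the fingers measure 119 mm over their backs; the gripper's body (75 mm by 177 mm) begins 78 mm behind the grasp point.
Start: joints at [1.179, 0.417, -0.01, 1.614, 0.005, 1.111, -0.053], TCP at [0.215, -0.587, 0.205] pointing down, gripper open.
Joint ranges: [-2.81, 2.81], [-0.39, 2.02], [-1.27, 1.25], [0.06, 2.57], [-1.19, 4.33], [0.19, 2], [-2.82, 2.82]. Speed limits (rad/s): [1.89, 1.89, 2.39, 2.39, 3.01, 3.01, 3.01].

### API

Orientations are given as a unit quaternion [w, x, y, z].
In Python, from cell import env gives the robot as it stands.
- The arm moves only by the shell command python3 -m creep 'ROWS'. ROWS is JSON, a list of rows, each a list of 3 entries, a list of its own where there are three numbers: the closure in counts, from 0 (fully open) to 255 (shut), then the shift along the world's x, y, z in cm, then the turn, a rotation vector about the world's x, y, z in rad. A call has exactly 10 rows; each row shifts and turns the commanded pose from where the row before left it; what a row does not reach is not made up. A row lasts 1/12 s, in which the tool goes at most 41.7 mm and 7.16 degrees, less where a joint would pass 70% of its speed; a pose out of reach is approached as far as the arm can. A call is refused whole if a number of a shift passes 4.17 or a number of a turn 0.125, either way. A call with a gripper value outside its range is refused whole. The fingers move at their own pace and stop on an object; the grip force is fixed at half the most. Time passes only in rows, so rows that do not move let the fingers close, or fill a call up. It gives the time, the measured TCP pose, the force, the opening and the grip force at its end, in the units of the state.
- env.state(): the state, without advancing time (a new reading comes with each control period).
- env.camera(name): name is "scene" or "top"; returns a dict with "image" (384x512x3 uint8, red, green, blue), "vfov" (degrees; the focal length in pixels is half the picture's height over the tangent of half this angle, whatever the lens; pixels are square), "cx", "cy" (the principal point, pixels), "view" (4x4, takes a point from world to camera coordinates). Camera axes: x right, y down, z forward; pixel columns grow to the right and rows downward; lengths in m; the calibration is good to about 2 mm. A picture is of the moment at which its call begins. There is no depth.
- env.job_done(): hands the job in; it is judged then, once.
Trained networks look in the newest picture that a camera, given by its name, has taken for a name from the list of things; names that differ only in an ending like _2 or _b are one class to them, and where a whole thing is asked for, a point or a joint stands for the part that bears it (a point fixed in the world has none). Each returns a list of dicts, best first, with "p" (0 to 1); they miss things now and then, are a little off and sometimes report something else, mostly with a low value. They report only what shows in the picture. A call takes as long as a camera call.
- env.search_frame(camera, label): "bbox" ([left, top, right, bottom] in pixels, round what is visible of it).
- env.regions_of(camera, label): "region" (384x512 bool, what is visible of it) and "bbox" ([left, top, right, bottom] in pixels, round what is visible of it).
- env.mark_of(camera, label): "uv" ([column, row] in pixels: a listed point, or the origin of a listed thing).
The state is a dict: "time": time; "joint_pos": joint angles; "dq": joint speeds; "effort": joint torques, N m; "tcp_pos": TCP position; "eef_rot": TCP orientation; "force": force on the tool from outside, world axes, zero at the start; "moment": the same for the moment, N m; "finger_gap": finger opening in m; "gripper_force": force on a finger pad.
Only numpy, scipy, OpenCV 4.12 (cv2) and the standard library are available. Lean on these libraries where they do the work, as an engineer would, in place of code of your own. Each camera call takes 0.05 s, during which the arm holds its last target. There are 200 camera calls.

### The job

Push the counterweighted barrier arm on the sample lane up past its balance point, so that it stays raised by itself, then push the wooden vial carrier along the lane, under the raised arm, until it rests fully home against the end stop. Only push with the fingers: do not pick up or tip the carrier, leave the barrier raised, and leave everything else on the bench where it is.

Things in the scene. Friction and masses are not known exactly. Their poses are not given: they have to be found in the camera images.
- lane: fixed straight plywood lane on the table, 102 mm wide (x), 400 mm long (y). Origin at table height (z = 0) on the lane's centre line, below the lowered barrier. y runs along the lane towards the end stop, x across it to the barrier's pivot post (away from the robot), z up. Floor 8 mm above the table. Side rails: inner faces at x = -45 and +45 mm, 6 mm thick, tops 23 mm above the table
- lane_start (a point): the open start of the lane: centre line, lane y = -250 mm, at floor height (8 mm above the table)
- lane_stop (a point): foot of the end stop's near face: centre line, lane y = +138 mm, at floor height (8 mm). The stop is a wooden bar across the lane, 12 mm thick, its top 34 mm above the table
- gate (a joint): lift of the barrier arm (0.37 to 0.68 kg with counterweight), rad. 0: lowered, at rest, sloping 20 degrees up from the pivot to the robot's side. Grows as the free end goes up and over towards the post, to a stop at 1.36 (8 degrees past vertical). Left below its balance point (about 0.84) it falls back to 0; left beyond it, it falls on to the stop and stays. About 1 N along the arc at the crossbar raises it
- gate_bar (a point): centre of the dark steel crossbar at the arm's free end: round, 12 mm thick, 80 mm long, parallel to the lane (lane y), 220 mm from the pivot; 135 mm above the table when lowered, 280 mm at most. Lowered, it is just outside the near rail. A fingertip on its robot side, a little below it, moving with it on its arc (towards the post and up), raises the arm
- gate_pivot (a point): the barrier's pivot axis, parallel to the lane (lane y), between two steel cheeks: lane x = 140 mm, y = 0, 60 mm above the table. The cheeks span x = 123 to 157 mm, y = -30 to +30 mm and are 72 mm tall. The steel counterweight sits on the arm's other end, just behind and above the pivot
- gate_rods (a point): point of the arm (a 16 mm tube in the plane lane y = 0) over the lane's centre line when lowered, 111 mm above the table, 149 mm from the pivot. Three thin rods, 55 mm long, hang from the arm around it and block the lane for the carrier while the arm is down
- carrier_mid (a point): centre, half-way up, of the wooden block of the vial carrier: a loose block 80 x 80 x 50 mm (its sides square to the lane within 0.1 rad) with four capped vials standing 13 mm above its top; 0.17 to 0.36 kg. It stands on the lane floor between the rails, 5 mm play each side, on the open (-y) side of the barrier; its centre is 33 mm above the table
- lane_home (a point): where the centre of the carrier's block is when it rests against the end stop: lane x = 0, y = +98 mm, 33 mm above the table
- jar_a: bystander: capped glass jar, 52 mm wide, 75 mm tall, standing beside the pivot post on the starting side; origin at the centre of its underside
- jar_b: bystander: capped amber jar, 48 mm wide, 85 mm tall, standing beside the pivot post on the end-stop side; origin at the centre of its underside
- dish: bystander: clear closed dish, 88 mm wide, 16 mm tall, on the table on the robot's side of the lane, towards the end stop; origin at the centre of its underside
- spatula: bystander: small wooden-handled spatula about 150 mm long and lying flat on the robot's side of the lane, towards the starting side
- wash: bystander: white bottle, 64 mm wide, 160 mm tall, at the left; origin at the centre of its underside
- spare: bystander: empty wooden vial carrier without vials, 80 x 80 x 50 mm, at the left, away from the lane; origin at the centre of its underside
- carrier: the same vial carrier; origin at the centre of its underside

How it is judged:
By the outcome, as a careful person would: the job done as asked, in the order asked, and still so for the second after the job is handed in, with the robot touching nothing.
It also fails if it takes over 59 s, if anything falls off the work surface, if the arm or the gripper's body presses on something with over 40 N, if the wrist force passes 120 N, or if a joint passes its speed limit or range.

## Working session

There is one attempt and no reset: what is moved stays moved. The work goes in short steps, Python scripts to look and compute and a shell command to move; the robot and the scene stay as the last step left them, time stands still between calls to the robot, and variables do not carry over. Pictures are saved under pics/ and viewed, at most 10 in all, crops included, and the job is handed in when it is done.

```bash
mkdir -p pics; cat > h.py <<'E'
import numpy as np, cv2
from cell import env
def ray(c,uv):
    f=c["image"].shape[0]/2/np.tan(np.radians(c["vfov"])/2); V=np.array(c["view"])
    d=V[:3,:3].T@np.array([(uv[0]-c["cx"])/f,(uv[1]-c["cy"])/f,1]); return -V[:3,:3].T@V[:3,3], d/np.linalg.norm(d)
def onz(c,uv,z):
    o,d=ray(c,uv); return o+d*(z-o[2])/d[2]
def tri(c1,u1,c2,u2):
    A=np.zeros((3,3));b=np.zeros(3);R=[ray(c1,u1),ray(c2,u2)]
    for o,d in R: P=np.eye(3)-np.outer(d,d);A+=P;b+=P@o
    p=np.linalg.solve(A,b); return p,max(np.linalg.norm((np.eye(3)-np.outer(d,d))@(p-o)) for o,d in R)
def proj(c,p):
    f=c["image"].shape[0]/2/np.tan(np.radians(c["vfov"])/2); V=np.array(c["view"]); q=V[:3,:3]@p+V[:3,3]
    return np.array([c["cx"]+f*q[0]/q[2],c["cy"]+f*q[1]/q[2]])
def save(c,n): cv2.imwrite("pics/"+n,cv2.cvtColor(c["image"],cv2.COLOR_RGB2BGR))
E
python3 - <<'E'
from h import *
np.set_printoptions(precision=4,suppress=True)
C={n:env.camera(n) for n in("scene","top")}
for n in C: save(C[n],n+"0.png"); print(n,-C[n]["view"][:3,:3].T@C[n]["view"][:3,3],C[n]["vfov"])
for l in "lane lane_start lane_stop gate_bar gate_pivot gate_rods carrier_mid lane_home jar_a jar_b dish spatula wash spare carrier".split():
    m={n:env.mark_of(n,l) for n in C}
    s=[(n,[(np.round(x["uv"],1).tolist(),round(x["p"],2)) for x in m[n][:2]]) for n in m]
    print(l,s, *(tri(C["scene"],m["scene"][0]["uv"],C["top"],m["top"][0]["uv"]) if m["scene"] and m["top"] else []))
s=env.state();print(s["tcp_pos"],s["eef_rot"],s["force"],s["finger_gap"],s["time"])
E
```

```text
scene [ 1.1685 -0.0612  0.8295] 56.527459989852034
top [0.4551 0.098  1.0598] 50.196894699544245
lane [('scene', [([276.2, 174.8], 0.75), ([268.1, 243.0], 0.73)]), ('top', [([256.7, 202.8], 0.9)])] [0.5352 0.1033 0.1764] 0.03842571561513744
lane_start [('scene', [([160.0, 243.7], 0.64), ([383.6, 228.0], 0.52)]), ('top', [([351.2, 187.0], 0.76)])] [ 0.5689 -0.1874  0.0138] 0.00409756728515935
lane_stop [('scene', [([287.1, 203.7], 0.65)]), ('top', [([207.5, 210.5], 0.58)])] [0.5193 0.187  0.0147] 0.00022027011546573523
gate_bar [('scene', [([236.9, 173.5], 0.81)]), ('top', [([266.2, 226.4], 0.62), ([307.0, 192.6], 0.4)])] [0.4728 0.0475 0.1323] 0.002041628966477488
gate_pivot [('scene', [([268.9, 243.8], 0.57)]), ('top', [([251.0, 145.2], 0.82)])] [0.6757 0.0792 0.0674] 0.0069396921422852234
gate_rods [('scene', [([240.6, 194.8], 0.6)]), ('top', [([263.0, 199.3], 0.93)])] [0.5353 0.0476 0.1116] 0.0021000010424421234
carrier_mid [('scene', [([199.2, 227.9], 0.65)]), ('top', [([307.6, 194.3], 0.78)])] [ 0.5517 -0.0742  0.0252] 0.005858015608507976
lane_home [('scene', [([279.4, 201.4], 
[... 286 characters left out ...]
57)]), ('top', [([210.6, 260.2], 0.62)])] [0.3936 0.1816 0.014 ] 0.0004201292333852537
spatula [('scene', [([170.0, 207.0], 0.8)]), ('top', [([344.9, 242.9], 0.94), ([266.1, 225.9], 0.72)])] [ 0.4273 -0.1594 -0.002 ] 0.0038589692437186285
wash [('scene', [([383.9, 224.7], 0.9)]), ('top', [([112.0, 159.7], 0.9), ([219.8, 209.5], 0.73)])] [0.6588 0.4327 0.008 ] 0.0001702978093416317
spare [('scene', [([359.2, 178.1], 0.79)]), ('top', [])]
carrier [('scene', [([203.1, 231.1], 0.64)]), ('top', [([294.3, 153.3], 0.62), ([309.1, 190.5], 0.6)])] [ 0.6384 -0.0484  0.1184] 0.02179727136203813
[ 0.2147 -0.5869  0.2054] [-0.      0.9847  0.1745 -0.    ] [-0.1452  0.1613  0.3605] 0.09385205941585151 1.6
```

View pics/scene0.png

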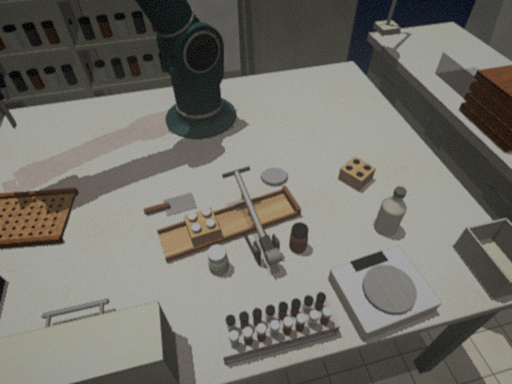

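View pics/top0.png

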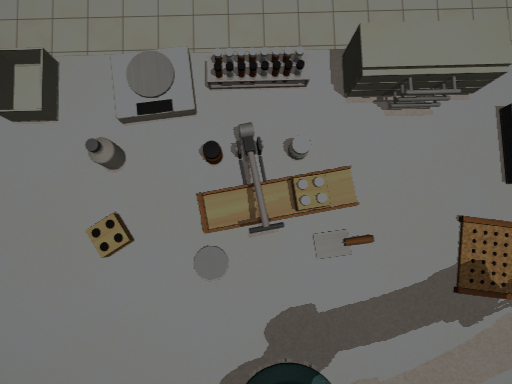

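The scene view shows the lane, with the carrier near (203,225) and the crossbar at (237,173). In the top view the carrier is at (311,192), the bar at (266,229) and the pivot at (250,145). Next I fit the lane pose from both views.

```bash
cat > fit.py <<'E'
from h import *
from scipy.optimize import least_squares
np.set_printoptions(precision=4,suppress=True)
C={n:env.camera(n) for n in("scene","top")}
L=dict(lane_start=(0,-.25,.008),lane_stop=(0,.138,.008),gate_bar=(-.0667,0,.135),gate_pivot=(.14,0,.06),gate_rods=(0,0,.111),lane_home=(0,.098,.033))
def W(p,q):
    c,s=np.cos(p[2]),np.sin(p[2]); return np.array([p[0]+c*q[0]-s*q[1],p[1]+s*q[0]+c*q[1],q[2]])
obs=[]
for n in C:
    for l in L:
        m=env.mark_of(n,l)
        if m: obs.append((n,l,np.array(m[0]["uv"])))
fun=lambda p:np.concatenate([proj(C[n],W(p,np.array(L[l])))-u for n,l,u in obs])
r=least_squares(fun,[.535,.05,.13],loss="soft_l1",f_scale=1.5)
for o,e in zip(obs,fun(r.x).reshape(-1,2)): print(o[0],o[1],e)
print("lane",r.x); np.save("lane.npy",r.x)
c=[]
for n in C:
    m=env.mark_of(n,"carrier_mid")
    if m:
        w=onz(C[n],m[0]["uv"],.033)-W(r.x,(0,0,0)); t=r.x[2]
        print("carrier",n,np.cos(t)*w[0]+np.sin(t)*w[1],-np.sin(t)*w[0]+np.cos(t)*w[1])
print("bar W",W(r.x,L["gate_bar"]),"home",W(r.x,L["lane_home"]))
img=cv2.resize(C["top"]["image"][110:280,170:380],None,fx=3.5,fy=3.5,interpolation=cv2.INTER_CUBIC)
def pl(pts,col):
    a=np.array([(proj(C["top"],W(r.x,np.array(q)))-[170,110]+.5)*3.5 for q in pts]).astype(int); cv2.polylines(img,[a],True,col,1)
pl([(-.051,-.25,.023),(.051,-.25,.023),(.051,.15,.023),(-.051,.15,.023)],(255,0,0))
pl([(-.0667,-.04,.135),(-.0667,.04,.135)],(0,255,0)); pl([(.123,-.03,.072),(.157,-.03,.072),(.157,.03,.072),(.123,.03,.072)],(0,0,255))
cv2.imwrite("pics/fit.png",img[:,:,::-1])
E
python3 fit.py
```

```text
scene lane_stop [-1.3067 -3.1543]
scene gate_bar [-0.2536 -2.1516]
scene gate_pivot [-0.1829  0.1934]
scene gate_rods [ 0.7883 -0.3999]
scene lane_home [-2.4679  1.4403]
top lane_start [1.1078 0.8393]
top lane_stop [-2.8751 -1.9077]
top gate_bar [ 2.3052 -0.9889]
top gate_pivot [-1.6574 -2.4416]
top lane_home [-2.015   1.5779]
lane [0.536  0.0566 0.1732]
carrier scene -0.013411781773904381 -0.13695510728681137
carrier top -0.010421753936639936 -0.12867154820028798
bar W [0.4703 0.0451 0.135 ] home [0.5191 0.1531 0.033 ]
```

View pics/fit.png

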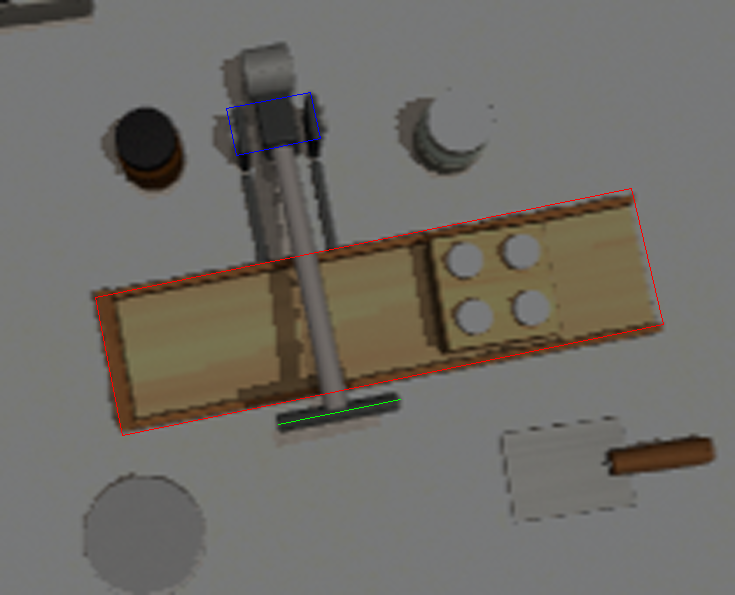

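```bash
python3 -m creep '[[146,[1.2,3.4,0],[0,0,-0.0915]],[146,[1.2,3.4,0],[0,0,-0.0915]],[146,[1.2,3.4,0],[0,0,0]],[146,[1.2,3.4,0],[0,0,0]],[146,[1.2,3.4,0],[0,0,0]],[146,[1.2,3.4,0],[0,0,0]],[146,[1,3.4,0],[0,0,0]],[146,[1,3.4,0],[0,0,0]],[146,[1,3.4,0],[0,0,0]],[146,[1,3.4,0],[0,0,0]]]'
```

```text
time: 3.23
tcp_pos: [0.3269, -0.2453, 0.2056]
eef_rot: [0.0, 0.996, 0.084, 0.0]
force: [1.5, 0.6, 0.3]
finger_gap: 0.0402
gripper_force: 0.0
```

```bash
python3 -m creep '[[146,[0.6,3.4,0],[0,0,0]],[146,[0.6,3.4,0],[0,0,0]],[146,[0.6,3.4,0],[0.0195,-0.115,0]],[146,[0.6,3.4,0],[0.0195,-0.115,0]],[146,[0.6,3.4,0],[0.0195,-0.115,0]],[146,[0.6,3.4,0],[0.0195,-0.115,0]],[146,[0.8,3.4,0],[0.0195,-0.115,0]],[146,[0.8,3.4,0],[0.0195,-0.115,0]],[146,[0,0.5,0],[0,0,0]],[146,[0,0,0],[0,0,0]]]'
```

```text
time: 4.07
tcp_pos: [0.383, 0.006, 0.2088]
eef_rot: [-0.027, 0.951, 0.084, 0.296]
force: [-0.3, 0.1, 0.0]
finger_gap: 0.0401
gripper_force: 0.0
```

```bash
python3 -m creep '[[146,[0.3,1.0,-2],[0,0,0]],[146,[0.3,1.0,-2],[0,0,0]],[146,[0.3,0.65,-2.2],[0,0,0]],[146,[0.35,0,-2.1],[0,0,0]],[146,[0,0,-2],[0,0,0]],[146,[1.1,0.2,0],[0,0,0]],[146,[1.1,0.2,0],[0,0,0]],[146,[1.1,0.2,0],[0,0,0]],[146,[1.1,0.2,0],[0,0,0]],[146,[0,0,0],[0,0,0]]]'
python3 - <<'E'
from h import *
c=env.camera("scene");cv2.imwrite("pics/a.png",cv2.resize(c["image"][110:280,140:340],None,fx=3.5,fy=3.5)[:,:,::-1])
E
```

```text
time: 4.9
tcp_pos: [0.4411, 0.0226, 0.1735]
eef_rot: [-0.026, 0.953, 0.085, 0.291]
force: [0.3, 0.0, 0.6]
finger_gap: 0.0397
gripper_force: 0.0
```

View pics/a.png

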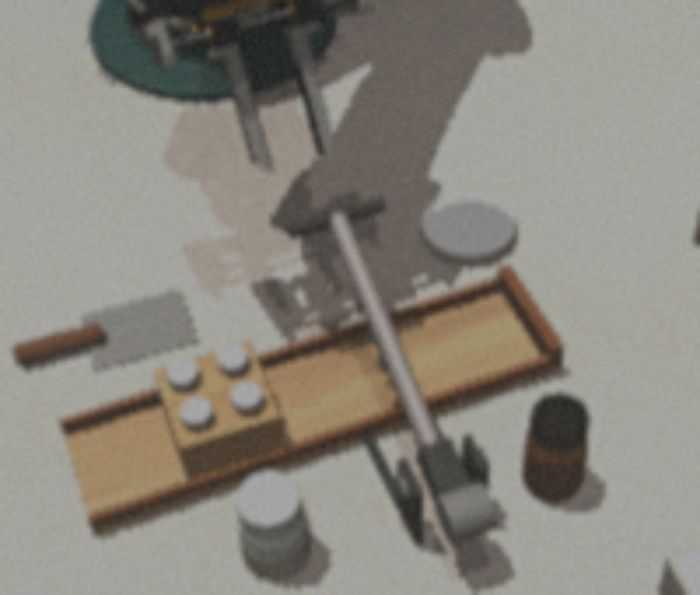

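Crop: the bar's centre is at about (335,215), with the fingers short of it and above. Descending was limited, so I check the joints.

```bash
python3 -c "
from h import *
print(np.round(env.state()['joint_pos'],3))"; python3 -m creep '[[146,[0,0.8,-1],[0,0,0]],[146,[0,0.8,-1],[0,0,0]],[146,[0,0,-1],[0,0,0]],[146,[0,0,-1],[0,0,0]],[146,[0,0,-1],[0,0,0]],[146,[0,0,-1],[0,0,0]],[146,[0,0,-0.5],[0,0,0]],[146,[0,0,-0.5],[0,0,0]],[146,[0,0,0],[0,0,0]],[146,[0,0,0],[0,0,0]]]'
python3 -c "
from h import *
print(np.round(env.state()['joint_pos'],3))"
```

```text
[ 1.101 -0.224 -1.042  2.486 -1.069  0.341 -0.429]
time: 5.78
tcp_pos: [0.4287, 0.0351, 0.1349]
eef_rot: [-0.028, 0.956, 0.087, 0.28]
force: [-0.4, -0.2, -0.4]
finger_gap: 0.0404
gripper_force: 0.0
[ 1.241 -0.11  -1.273  2.53  -1.192  0.189 -0.316]
```

```bash
python3 -m creep '[[146,[0,0,0],[-0.0195,0.115,0]],[146,[0,0,0],[-0.0195,0.115,0]],[146,[0,0.1,-0.5],[-0.0195,0.115,0]],[146,[0,0.1,-0.5],[0,0,0]],[146,[0,0.1,-0.5],[0,0,0]],[146,[0,0,-0.5],[0,0,0]],[146,[0,0,-0.3],[0,0,0]],[146,[0,0,0],[0,0,0]],[146,[0,0,0],[0,0,0]],[146,[0,0,0],[0,0,0]]]'
python3 -c "
from h import *
print(np.round(env.state()['joint_pos'],3))"
```

```text
time: 6.62
tcp_pos: [0.4238, 0.0525, 0.1217]
eef_rot: [-0.05, 0.966, 0.096, 0.237]
force: [-0.1, 0.4, -0.5]
finger_gap: 0.0403
gripper_force: 0.0
[ 0.997  0.012 -1.103  2.487 -0.468  0.189 -1.037]
```

```bash
python3 -m creep '[[146,[0,0,0],[-0.01,0.06,0]],[146,[0,0,0],[-0.01,0.06,0]],[146,[0,0,0],[-0.01,0.06,0]],[146,[0,0,0],[-0.01,0.06,0]],[146,[0,0,0],[0,0,0]],[146,[0,0,0],[0,0,0]],[146,[0,0,0],[0,0,0]],[146,[0,0,0],[0,0,0]],[146,[0,0,0],[0,0,0]],[146,[0,0,0],[0,0,0]]]'
python3 -c "
from h import *
from scipy.spatial.transform import Rotation as R
s=env.state();print(np.round(s['joint_pos'],3)); m=R.from_quat(np.array(s['eef_rot'])[[1,2,3,0]]).as_matrix();print(m)"
```

```text
time: 7.45
tcp_pos: [0.4233, 0.0534, 0.1215]
eef_rot: [-0.045, 0.986, 0.094, 0.127]
force: [0.8, 0.5, 0.9]
finger_gap: 0.04
gripper_force: 0.0
[ 0.823  0.12  -0.99   2.327  0.054  0.489 -1.575]
[[ 0.95013918  0.19693236  0.24177093]
 [ 0.17424413 -0.97830069  0.11210151]
 [ 0.25860108 -0.06438487 -0.96383612]]
```

```bash
python3 -m creep '[[146,[0.1,-0.7,-0.4],[0,0,0]],[146,[0.1,-0.7,-0.5],[0,0,0]],[146,[0,0,0],[0,0,0]],[146,[0.5,0.08,0],[0,0,0]],[146,[0.5,0.08,0],[0,0,0]],[146,[0.5,0.08,0],[0,0,0]],[146,[0.5,0.08,0],[0,0,0]],[146,[0.4,0.07,0],[0,0,0]],[146,[0,0,0],[0,0,0]],[146,[0,0,0],[0,0,0]]]'
python3 - <<'E'
from h import *
print(np.round(env.state()['joint_pos'],3))
c=env.camera("scene");cv2.imwrite("pics/b.png",cv2.resize(c["image"][110:280,140:340],None,fx=3.5,fy=3.5)[:,:,::-1])
E
```

```text
time: 8.28
tcp_pos: [0.4496, 0.044, 0.1125]
eef_rot: [-0.045, 0.986, 0.095, 0.127]
force: [0.2, 0.6, -0.6]
finger_gap: 0.0401
gripper_force: 0.0
[ 0.758  0.203 -0.918  2.282  0.172  0.483 -1.651]
```

View pics/b.png

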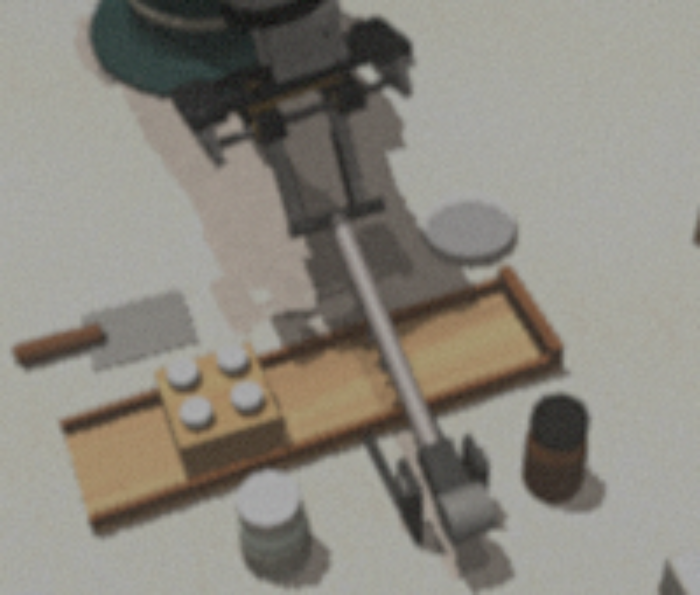

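Crop: both fingers are behind the crossbar, at about (310,225) and (365,205), straddling the tube. Now I lift it along the arc.

```bash
python3 -m creep '[[146,[0.35,0.06,0],[0,0,0]],[146,[0.35,0.06,0],[0,0,0]],[146,[0.69,0.12,1.77],[0,0,0]],[146,[0.91,0.15,1.7],[0,0,0]],[146,[1.04,0.18,1.6],[0,0,0]],[146,[1.13,0.19,1.54],[0,0,0]],[146,[1.28,0.22,1.4],[0,0,0]],[146,[1.39,0.23,1.3],[0,0,0]],[146,[0,0,0],[0,0,0]],[146,[0,0,0],[0,0,0]]]'
python3 - <<'E'
from h import *
print(np.round(env.state()['joint_pos'],3))
c=env.camera("scene");cv2.imwrite("pics/c.png",cv2.resize(c["image"][80:280,140:340],None,fx=3,fy=3)[:,:,::-1])
E
```

```text
time: 9.17
tcp_pos: [0.5212, 0.0559, 0.2056]
eef_rot: [-0.045, 0.986, 0.094, 0.127]
force: [-1.2, -0.7, -0.2]
finger_gap: 0.0402
gripper_force: 0.0
[ 0.767  0.186 -0.956  2.038  0.118  0.737 -1.618]
```

View pics/c.png

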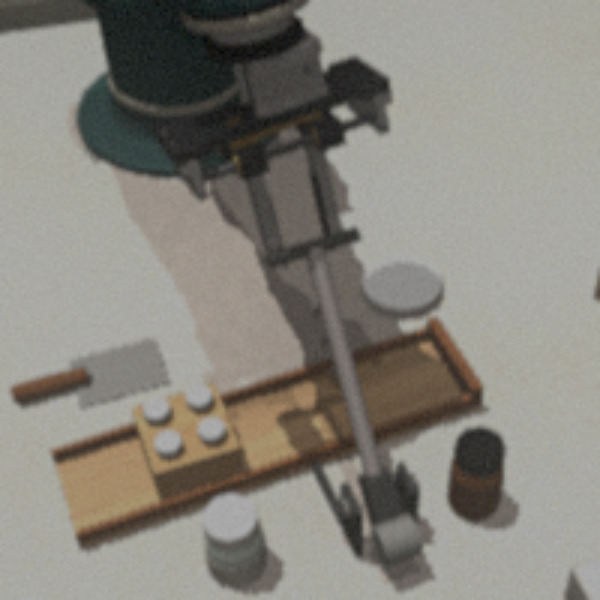

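Crop: the bar, at about (310,245), rests on both fingertips and the arm is half raised. Next I take it past the balance point, with the tips slightly lower.

```bash
python3 -m creep '[[146,[1.5,0.25,0.9],[0,0,0]],[146,[1.6,0.27,0.8],[0,0,0]],[146,[1.68,0.28,0.7],[0,0,0]],[146,[1.75,0.3,0.6],[0,0,0]],[146,[1.6,0.27,0.45],[0,0,0]],[146,[1.4,0.24,0.3],[0,0,0]],[146,[0.8,0.14,0.1],[0,0,0]],[146,[0,0,0],[0,0,0]],[146,[0,0,0],[0,0,0]],[146,[0,0,0],[0,0,0]]]'
python3 - <<'E'
from h import *
print(np.round(env.state()['joint_pos'],3))
c=env.camera("scene");cv2.imwrite("pics/d.png",cv2.resize(c["image"][80:280,140:340],None,fx=3,fy=3)[:,:,::-1])
E
```

```text
time: 10.05
tcp_pos: [0.6233, 0.0731, 0.2436]
eef_rot: [-0.045, 0.986, 0.094, 0.126]
force: [-0.2, 0.4, -0.0]
finger_gap: 0.0402
gripper_force: 0.0
[ 0.588  0.363 -0.881  1.764  0.286  0.89  -1.756]
```

View pics/d.png

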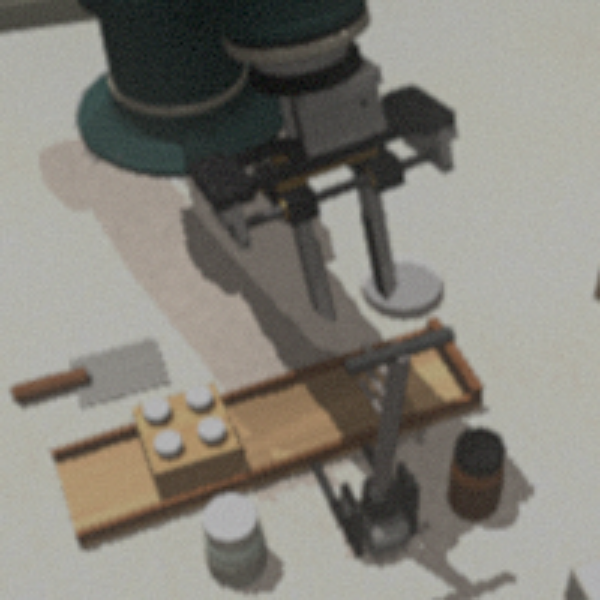

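Crop: the arm stands past vertical (bar at (400,350)), clear of the fingers. Now I retract, straighten the tool and go behind the carrier.

```bash
python3 -m creep '[[146,[-2.9,-0.5,0],[-0.038,0.082,0]],[146,[-2.9,-0.5,0],[-0.038,0.082,0]],[146,[-2.9,-0.5,0],[-0.038,0.082,0]],[146,[0.5,-2.9,0],[0,0,-0.12]],[146,[0.5,-2.9,0],[0,0,-0.12]],[146,[0.5,-2.9,0],[0,0,-0.12]],[146,[0.5,-2.9,0],[0,0,-0.12]],[146,[0.5,-2.9,-0.6],[0,0,-0.12]],[146,[0.5,-2.9,-0.6],[0,0,-0.12]],[146,[0.5,-2.9,-0.6],[0,0,-0.12]]]'
cat > st.py <<'E'
from h import *
from scipy.spatial.transform import Rotation as R
np.set_printoptions(precision=4,suppress=True)
s=env.state();m=R.from_quat(np.array(s['eef_rot'])[[1,2,3,0]]).as_matrix();t=.168
w=np.array(s['tcp_pos'])-[.536,.0566,0]
print(np.round(s['joint_pos'],3),"z",m[:,2],"y ang",np.degrees(np.arctan2(m[1,1],m[0,1])),"lane",np.cos(t)*w[0]+np.sin(t)*w[1],-np.sin(t)*w[0]+np.cos(t)*w[1])
E
python3 st.py
```

```text
time: 10.93
tcp_pos: [0.5717, -0.1465, 0.2261]
eef_rot: [-0.0, 0.947, -0.322, -0.001]
force: [0.3, 0.2, 0.5]
finger_gap: 0.0402
gripper_force: 0.0
[ 0.674  0.398 -0.616  1.663  0.246  1.16  -2.231] z [-0.001   0.0007 -1.    ] y ang -127.57289472285407 lane 0.0012454628193066392 -0.20616688897644345
```

```bash
python3 -m creep '[[146,[0,0,0],[0,0,0.12]],[146,[0,0,0],[0,0,0.12]],[146,[0,0,0],[0,0,0.12]],[146,[0,0,0],[0,0,0.12]],[146,[0,0,0],[0,0,0.12]],[146,[0,0,0],[0,0,0.12]],[146,[0,0,0],[0,0,0.12]],[146,[0,0,0],[0,0,0.12]],[146,[0,0,0],[0,0,0.12]],[146,[0,0,0],[0,0,0.12]]]'
python3 -m creep '[[146,[0,0,0],[0,0,0.12]],[146,[0,0,0],[0,0,0.12]],[146,[0,0,0],[0,0,0.12]],[146,[0,0,0],[0,0,0.12]],[146,[0,0,0],[0,0,0.12]],[146,[0,0,0],[0,0,0.12]],[146,[0,0,0],[0,0,0.12]],[146,[0,0,0],[0,0,0.12]],[146,[0,0,0],[0,0,0.12]],[146,[0,0,0],[0,0,0.11]]]'
python3 st.py
```

```text
time: 11.77
tcp_pos: [0.5716, -0.1449, 0.2262]
eef_rot: [0.0, 0.962, 0.275, -0.001]
force: [0.5, 0.2, 0.2]
finger_gap: 0.0407
gripper_force: 0.0
time: 12.6
tcp_pos: [0.5716, -0.145, 0.2262]
eef_rot: [0.001, 0.642, 0.766, -0.001]
force: [-0.6, -0.5, -0.0]
finger_gap: 0.0405
gripper_force: 0.0
[ 0.993  0.572 -1.122  1.656  0.54   1.261 -0.063] z [-0.0001 -0.0023 -1.    ] y ang 10.064529042740977 lane 0.001437285443713493 -0.20471917229832712
```

```bash
python3 -m creep '[[146,[0,-0.1,-2.9],[0,0,0]],[146,[0,-0.1,-2.9],[0,0,0]],[146,[0,-0.1,-2.9],[0,0,0]],[146,[0,-0.1,-2.9],[0,0,0]],[146,[0,0,-2.9],[0,0,0]],[146,[0,0,-2.9],[0,0,0]],[146,[0,0,-1.5],[0,0,0]],[146,[0,0,-1.2],[0,0,0]],[146,[0,0,0],[0,0,0]],[146,[0,0,0],[0,0,0]]]'
python3 st.py
python3 - <<'E'
from h import *
c=env.camera("scene");cv2.imwrite("pics/e.png",cv2.resize(c["image"][110:280,140:340],None,fx=3.5,fy=3.5)[:,:,::-1])
E
```

```text
time: 13.43
tcp_pos: [0.5726, -0.1487, 0.026]
eef_rot: [0.001, 0.645, 0.764, -0.0]
force: [0.6, 0.5, 0.4]
finger_gap: 0.0401
gripper_force: 0.0
[ 0.867  0.794 -0.924  1.803  0.775  0.953 -0.227] z [ 0.0006 -0.0017 -1.    ] y ang 9.724667709359897 lane 0.001770723043790702 -0.2085452860958916
```

View pics/e.png

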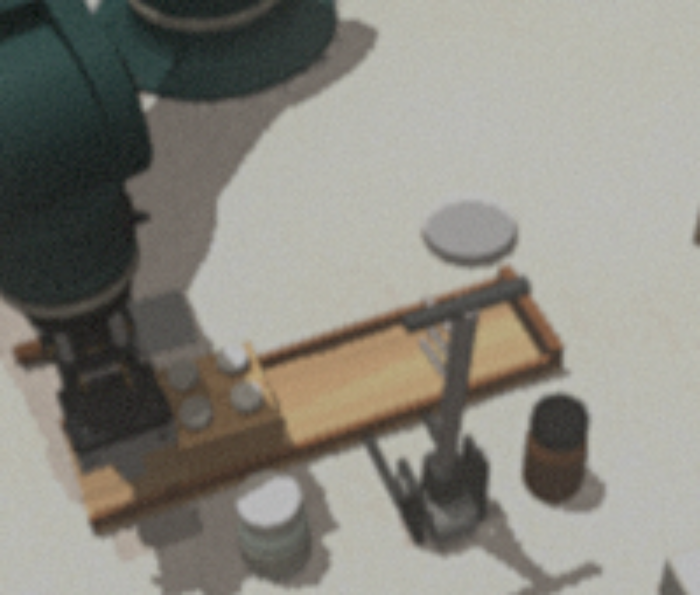

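Crop: the barrier is still up, and the gripper stands in the lane behind the carrier (around (120,420)). Now I push.

```bash
python3 -m creep '[[146,[-0.17,0.99,0],[0,0,0]],[146,[-0.17,0.99,0],[0,0,0]],[146,[-0.14,0.79,0],[0,0,0]],[146,[-0.14,0.79,0],[0,0,0]],[146,[-0.2,1.18,0],[0,0,0]],[146,[-0.2,1.18,0],[0,0,0]],[146,[-0.2,1.18,0],[0,0,0]],[146,[-0.2,1.18,0],[0,0,0]],[146,[-0.2,1.18,0],[0,0,0]],[146,[-0.2,1.18,0],[0,0,0]]]';python3 st.py
python3 -m creep '[[146,[-0.2,1.18,0],[0,0,0]],[146,[-0.2,1.18,0],[0,0,0]],[146,[-0.2,1.18,0],[0,0,0]],[146,[-0.2,1.18,0],[0,0,0]],[146,[-0.2,1.18,0],[0,0,0]],[146,[-0.2,1.18,0],[0,0,0]],[146,[-0.2,1.18,0],[0,0,0]],[146,[-0.2,1.18,0],[0,0,0]],[146,[-0.17,0.99,0],[0,0,0]],[146,[0,0,0],[0,0,0]]]'
python3 st.py
```

```text
time: 14.32
tcp_pos: [0.5538, -0.0411, 0.0252]
eef_rot: [0.001, 0.645, 0.765, -0.001]
force: [0.1, -3.1, 2.5]
finger_gap: 0.0401
gripper_force: 1.6
[ 0.721  0.75  -0.938  1.894  0.772  0.91  -0.433] z [-0.     -0.0018 -1.    ] y ang 9.737782484913353 lane 0.0012327677851093448 -0.09927818205668403
time: 15.15
tcp_pos: [0.5358, 0.0647, 0.0253]
eef_rot: [0.0, 0.644, 0.765, -0.0]
force: [-1.0, 0.5, -0.8]
finger_gap: 0.0401
gripper_force: 0.0
[ 0.543  0.73  -0.946  1.933  0.77   0.891 -0.634] z [-0.     -0.0006 -1.    ] y ang 9.88056761716732 lane 0.0011374690502363397 0.00804244862493037
```

```bash
python3 -m creep '[[146,[-0.1,0.59,0],[0,0,0]],[146,[-0.1,0.59,0],[0,0,0]],[146,[-0.1,0.59,0],[0,0,0]],[146,[-0.1,0.59,0],[0,0,0]],[146,[-0.1,0.59,0],[0,0,0]],[146,[-0.05,0.3,0],[0,0,0]],[146,[-0.05,0.3,0],[0,0,0]],[146,[-0.03,0.2,0],[0,0,0]],[146,[-0.03,0.2,0],[0,0,0]],[146,[-0.03,0.2,0],[0,0,0]]]';python3 st.py
python3 - <<'E'
from h import *
c=env.camera("scene");cv2.imwrite("pics/f.png",cv2.resize(c["image"][110:280,140:340],None,fx=3.5,fy=3.5)[:,:,::-1])
E
```

```text
time: 15.98
tcp_pos: [0.5295, 0.1034, 0.0252]
eef_rot: [0.001, 0.645, 0.764, -0.001]
force: [-0.1, -1.2, -0.4]
finger_gap: 0.0401
gripper_force: 0.7
[ 0.469  0.73  -0.945  1.933  0.77   0.892 -0.71 ] z [-0.     -0.0019 -1.    ] y ang 9.70762760546451 lane 0.001422554451537994 0.04722813287727344
```

View pics/f.png

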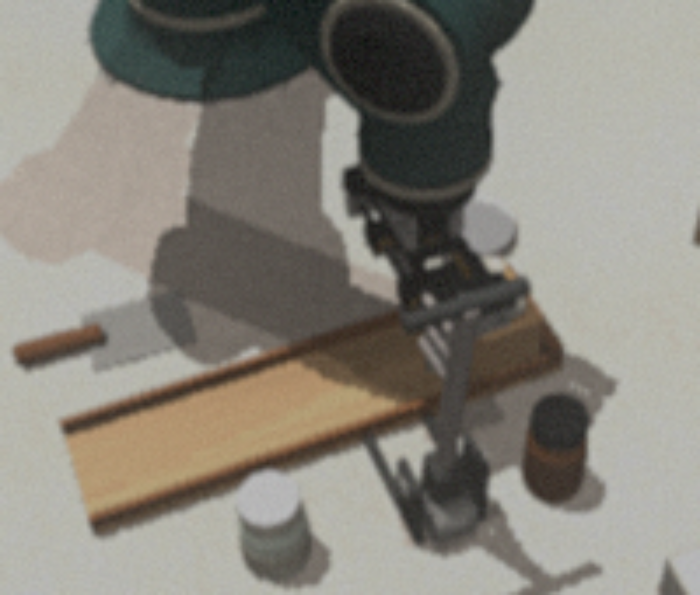

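Crop: the carrier is nearly at the stop (its right edge around (545,340)). I creep on until the force rises.

```bash
python3 -m creep '[[146,[-0.02,0.12,0],[0,0,0]],[146,[-0.02,0.12,0],[0,0,0]],[146,[-0.02,0.12,0],[0,0,0]],[146,[0,0,0],[0,0,0]],[146,[0,0,0],[0,0,0]],[146,[0,0,0],[0,0,0]],[146,[0,0,0],[0,0,0]],[146,[0,0,0],[0,0,0]],[146,[0,0,0],[0,0,0]],[146,[0,0,0],[0,0,0]]]';python3 st.py
```

```text
time: 16.87
tcp_pos: [0.5292, 0.1046, 0.0252]
eef_rot: [0.002, 0.645, 0.764, -0.002]
force: [-2.0, -14.7, 9.0]
finger_gap: 0.0403
gripper_force: 7.2
[ 0.463  0.729 -0.943  1.933  0.771  0.894 -0.717] z [-0.0002 -0.0052 -1.    ] y ang 9.607727063305745 lane 0.0013272371110893168 0.048467022066729315
```

The force rose to about 15 N and motion stopped, so the carrier is home. I back off and rise.

```bash
python3 -m creep '[[146,[0.05,-0.3,0],[0,0,0]],[146,[0.1,-0.6,0],[0,0,0]],[146,[0.2,-1.2,0],[0,0,0]],[146,[0.35,-2,0],[0,0,0]],[146,[0.5,-3,0],[0,0,0]],[146,[0.5,-3,0],[0,0,0]],[146,[0.5,-3,0],[0,0,0]],[146,[0.5,-3,0],[0,0,0]],[146,[0.5,-3,0],[0,0,0]],[146,[0.1,-0.8,0],[0,0,0]]]'
python3 -m creep '[[146,[0,0,2],[0,0,0]],[146,[0,0,3],[0,0,0]],[146,[0,0,3],[0,0,0]],[146,[0,0,3],[0,0,0]],[146,[0,0,3],[0,0,0]],[146,[0,-2,3],[0,0,0]],[146,[0,-2,2],[0,0,0]],[146,[0,0,0],[0,0,0]],[146,[0,0,0],[0,0,0]],[146,[0,0,0],[0,0,0]]]'
python3 - <<'E'
from h import *
c=env.camera("scene");a=env.camera("top")
g=[cv2.resize(x,None,fx=2.2,fy=2.2,interpolation=cv2.INTER_CUBIC)[:,:,::-1] for x in(c["image"][110:280,190:340],a["image"][110:280,180:330])]
cv2.imwrite("pics/g.png",np.hstack(g))
m=[env.mark_of(n,"carrier_mid") for n in("scene","top")]
for k,x in zip((c,a),m):
    if x:
        w=onz(k,x[0]["uv"],.033)-[.536,.0566,0];t=.168;print(x[0]["p"],np.cos(t)*w[0]+np.sin(t)*w[1],-np.sin(t)*w[0]+np.cos(t)*w[1])
E
```

```text
time: 17.7
tcp_pos: [0.5621, -0.0982, 0.0247]
eef_rot: [0.001, 0.647, 0.763, -0.001]
force: [-0.3, -0.7, 0.8]
finger_gap: 0.0403
gripper_force: 0.0
time: 18.53
tcp_pos: [0.5614, -0.1319, 0.2144]
eef_rot: [0.0, 0.645, 0.764, -0.001]
force: [0.3, 0.6, -0.2]
finger_gap: 0.0401
gripper_force: 0.0
0.74 -0.002247322363183521 0.09641582115520997
0.8 -0.010290112718988768 0.09930853705256508
```

View pics/g.png

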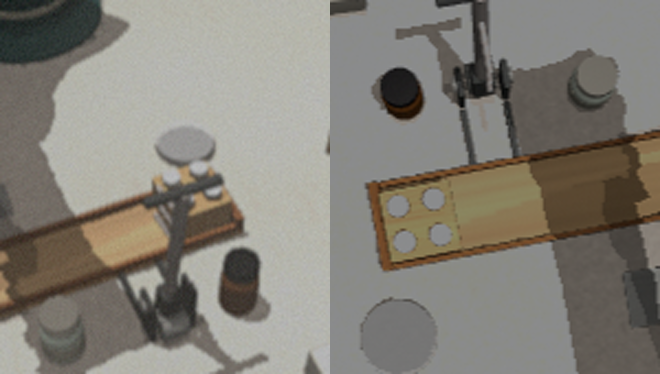

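The picture shows the carrier square against the end stop (top view, around (420,222)). The barrier is still raised, and the jars, dish and spatula are where they were.

```bash
python3 -c "
from cell import env
print(env.job_done())"
```

```text
the job is handed in; nothing more can be done
None
```

The barrier arm stays raised past its balance point, the vial carrier rests against the end stop, the bystanders I could see in the last views had not moved, and the job was handed in at about 18.6 s.

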